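Press down the lid bulges of three cooling jars in order of size

TASK

Three jars of different sizes are cooling on the wire rack, the middle of each lid still bulging up. With the fingertips press each bulge lightly until it is all the way down: first the smallest jar, then the middle-sized one, then the largest. The jars must stay standing where they are, not lifted or pushed aside, and leave the other things alone.

Things in the scene. Friction and masses are not known exactly. Their poses are not given: they have to be found in the camera images.
- rack: Chrome wire cooling rack fixed to the steel table, 250 x 420 mm (its x, y), top 12 mm above the table; origin under its centre. The three jars and the label roll stand on it, about 110 mm or more apart centre to centre, in any arrangement. A cardboard carton, 110 mm high, stands well clear on the far right of the table, beyond x = 0.66 m and y = -0.38 m.
- small_jar: The smallest jar: round, dark sauce with a kraft label, 54 mm across, 80 mm tall to the flat rim of its brass-coloured lid (lid 50 mm across); loose, upright; origin at the centre of its underside, z up.
- small_top (a point): Centre of the upper face of the raised round bulge in the middle of the smallest jar's lid: 36 mm across at its foot with a flat top 27 mm across, 7 mm above the lid rim while up and about 2.5 mm above it when down. It moves with the bulge.
- small_bulge (a joint): How far the smallest jar's lid bulge is pressed down: 0 up (at the start), about 0.004 to 0.005 m when all the way down. It yields at about 3 N, moves straight down 4 mm, then meets a stop that gives only about 1 mm per 6 N (5 to 8 N is ample; from about 15 N the fingers reach the hard lid), and stays where it is left (no spring back). More than 25 N on the jar spoils it.
- medium_jar: The middle-sized jar: round, dark sauce with a kraft label, 66 mm across, 105 mm tall to the flat rim of its brass-coloured lid (lid 60 mm across); loose, upright; origin at the centre of its underside, z up.
- medium_top (a point): Centre of the upper face of the raised round bulge in the middle of the middle-sized jar's lid: 44 mm across at its foot with a flat top 33 mm across, 7 mm above the lid rim while up and about 2.5 mm above it when down. It moves with the bulge.
- medium_bulge (a joint): How far the middle-sized jar's lid bulge is pressed down: 0 up (at the start), about 0.004 to 0.005 m when all the way down. It yields at about 3 N, moves straight down 4 mm, then meets a stop that gives only about 1 mm per 6 N (5 to 8 N is ample; from about 15 N the fingers reach the hard lid), and stays where it is left (no spring back). More than 25 N on the jar spoils it.
- large_jar: The largest jar: round, dark sauce with a kraft label, 74 mm across, 130 mm tall to the flat rim of its brass-coloured lid (lid 68 mm across); loose, upright; origin at the centre of its underside, z up.
- large_top (a point): Centre of the upper face of the raised round bulge in the middle of the largest jar's lid: 52 mm across at its foot with a flat top 39 mm across, 7 mm above the lid rim while up and about 2.5 mm above it when down. It moves with the bulge.
- large_bulge (a joint): How far the largest jar's lid bulge is pressed down: 0 up (at the start), about 0.004 to 0.005 m when all the way down. It yields at about 3 N, moves straight down 4 mm, then meets a stop that gives only about 1 mm per 6 N (5 to 8 N is ample; from about 15 N the fingers reach the hard lid), and stays where it is left (no spring back). More than 25 N on the jar spoils it.
- label_roll: Bystander: upright roll of kraft labels (white ends), 84 mm across, 60 mm tall, loose on the rack; origin at the centre of its underside.
- marker: Bystander: white marker pen with black cap lying along its own x on the table, 130 mm long, 17 mm thick; origin near its middle, on the table.
- lid_stack: Bystander: stack of three spare brass-coloured lids on the table, 68 mm across, 42 mm tall; origin at the centre of its underside.
Not all that is in view belongs to the job. What is shaped like the large_jar but blue is not meant. What is shaped like the small_jar but purple is not meant.

How it is judged:
By the outcome, as a careful person would: the job done as asked, in the order asked, and still so for the second after the job is handed in, with the robot touching nothing.
It also fails if it takes over 48 s, if anything falls off the work surface, if the arm or the gripper's body presses on something with over 40 N, if the wrist force passes 120 N, or if a joint passes its speed limit or range.

ROBOT

A 6-joint arm with a two-finger parallel gripper is mounted at the origin on the work surface. World frame = base frame: x ahead of the robot, y to its left, z up, the work surface at z = 0. Lengths are in m, angles in rad, forces in N, time in s.
With the tool pointing down it reaches from about 0.3 to 0.775 m from the base axis. Payload 14.6 kg.
Tool frame: the origin (TCP) lies midway between the tips of the shut fingers; the grasp point (between the pads) lies 19 mm behind it (ctrl.pinch_z is the z of the grasp point in the tool frame, in m); z points along the fingers, y is the line along which they close (so a half turn about z gives the same grasp; the last joint's range is limited). The gripper opens to 94 mm and grips with 3 to 60 N. Pads are 16 mm wide; open, the fingers measure 119 mm over their backs; the gripper's body (75 mm by 177 mm) begins 78 mm behind the grasp point.
Start: joints at [1.151, 0.3, 1.521, -0, 1.321, -0.067], TCP at [0.19, 0.516, 0.177] pointing down, gripper open.
Joint ranges: [-3.03, 3.03], [-0.79, 2.21], [0.23, 2.52], [-1.04, 4.18], [0, 3.07], [-2.55, 2.55]. Speed limits (rad/s): [2.22, 2.22, 2.57, 3.14, 3.14, 3.14].

INTERFACE

Orientations are given as [roll, pitch, yaw] about the fixed x, y, z axes, in that order (R = Rz(yaw) Ry(pitch) Rx(roll)).
In Python, from station import ctrl, camera, ticket gives the robot as it stands. The module is installed in compiled form; this text tells all that it offers.
- The arm moves only by the shell command python3 -m inch 'ROWS' [FORCE]. ROWS is text: rows parted by semicolons, each of 7 numbers parted by spaces: the opening, from -1 (shut) to 1 (fully open), then the shift along the tool's x, y, z in units of 0.03 m (1.0 is 0.03 m), then the turn, a rotation vector about the tool's x, y, z in units of 10 degrees (1.0 is 10 degrees). In form: grip dx dy dz rx ry rz; .... A call has 1 to 10 rows; each row shifts and turns the commanded pose from where the row before left it, along the tool's axes as they then stand; what a row does not reach is not made up. A row lasts 1/8 s, in which the tool goes at most 62.5 mm and 10.7 degrees, less where a joint would pass 70% of its speed; a pose out of reach is approached as far as the arm can. A call with a number of a shift or a turn outside -1 to 1 is refused whole. A call with a gripper value outside its range is refused whole. The fingers move at their own pace and stop on an object; FORCE is the grip in N (left out, the last holds). Time passes only in rows, so rows that do not move let the fingers close. It gives the time, the measured TCP pose, the force, the opening and the grip force at its end, in the units of the state.
- ctrl.get_obs(): the state, without advancing time (a new reading comes with each control period).
- camera(name): name is "scene" or "side" or "wrist"; returns a dict with "img" (480x640x3 uint8, blue, green, red), "range_z" (480x640 float32, m along the optical axis (not along the pixel's ray), 0 where there is no reading), "intrinsics" (3x3 intrinsics, pixels), "k1" (the pictures are not rectified: a ray, as slopes to the right and down, at radius r is drawn at 1 + k1 r^2 times it, then the intrinsics apply), "view" (4x4, takes a point from world to camera coordinates). Camera axes: x right, y down, z forward; pixel columns grow to the right and rows downward; lengths in m; the calibration is good to about 2 mm. A picture is of the moment at which its call begins.
- ticket.hand_in(): hands the job in; it is judged then, once.
The state is a dict: "time_s": time; "qpos": joint angles; "joint_vel": joint speeds; "tau": joint torques, N m; "ee_pos": TCP position; "eef_rot": TCP orientation; "force": force on the tool from outside, world axes, zero at the start; "moment": the same for the moment, N m; "grip_width": finger opening in m; "grip_force": force on a finger pad.
Only numpy, scipy, OpenCV 4.12 (cv2) and the standard library are available. Lean on these libraries where they do the work, as an engineer would, in place of code of your own. Each camera call takes 0.05 s, during which the arm holds its last target. There are 200 camera calls.

## Working session

There is one attempt and no reset: what is moved stays moved. The work goes in short steps, Python scripts to look and compute and a shell command to move; the robot and the scene stay as the last step left them, time stands still between calls to the robot, and variables do not carry over. Pictures are saved under pics/ and viewed, at most 10 in all, crops included, and the job is handed in when it is done.

```bash
mkdir -p pics
cat > h.py <<'E'
from station import ctrl,camera,ticket
import numpy as np,cv2
def ray(c,u,v):
    K=c["intrinsics"];x=(u-K[0,2])/K[0,0];y=(v-K[1,2])/K[1,1]
    a,b=x,y
    for _ in range(20):
        s=1+c["k1"]*(a*a+b*b);a,b=x/s,y/s
    V=c["view"];R=V[:3,:3];o=-R.T@V[:3,3]
    return o,R.T@np.array([a,b,1.])
def plane(c,u,v,z):
    o,d=ray(c,u,v);return o+d*(z-o[2])/d[2]
def deep(c,u,v):
    o,d=ray(c,u,v);return o+d*float(c["range_z"][int(v),int(u)])
def cloud(c):
    V,U=np.mgrid[:480,:640];o,d=None,None
    K=c["intrinsics"];x=(U-K[0,2])/K[0,0];y=(V-K[1,2])/K[1,1];a,b=x,y
    for _ in range(20):
        s=1+c["k1"]*(a*a+b*b);a,b=x/s,y/s
    W=c["view"];R=W[:3,:3];o=-R.T@W[:3,3];D=np.stack([a,b,np.ones_like(a)],-1)*c["range_z"][...,None]
    return D@R+o
E
python3 - <<'E'
from h import *
for n in("scene","side"):
    c=camera(n);cv2.imwrite(f"pics/{n}0.png",c["img"]);np.savez(f"{n}0.npz",**c)
    V=c["view"];print(n,-V[:3,:3].T@V[:3,3],V[2,:3],c["k1"],(c["range_z"]>0).mean())
o=ctrl.get_obs();print(o["time_s"],o["ee_pos"],o["eef_rot"],o["force"],o["grip_width"],o["qpos"])
E
```

```text
scene [0.99733687 0.59680048 1.0021754 ] [-0.34125773 -0.53985047 -0.76948335] -0.1489311864281003 0.9960677083333334
side [ 0.21757689 -0.84314331  0.8404493 ] [ 0.33450624  0.71204686 -0.6173288 ] -0.011971095388238788 0.995888671875
0.1 [0.18993271 0.51587277 0.17614597] [-3.14054580e+00 -8.19144835e-05  2.78878296e+00] [ 0.12612547 -0.29596296 -0.49412987] 0.09380955321453113 [ 1.15138603e+00  3.00401478e-01  1.52153042e+00  1.24503332e-05
  1.32071075e+00 -6.66037354e-02]
```

View pics/scene0.png

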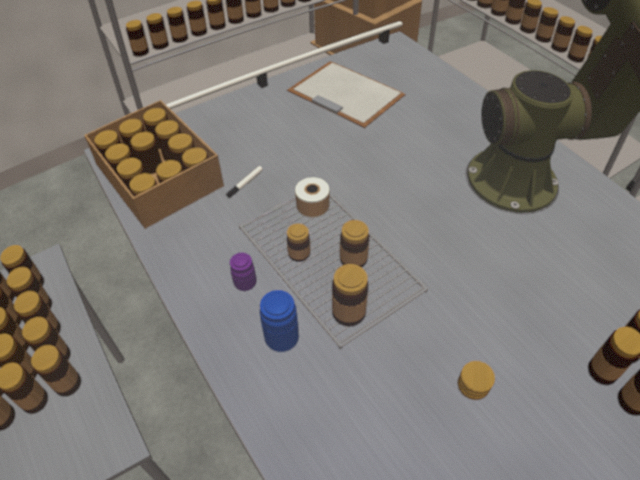

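View pics/side0.png

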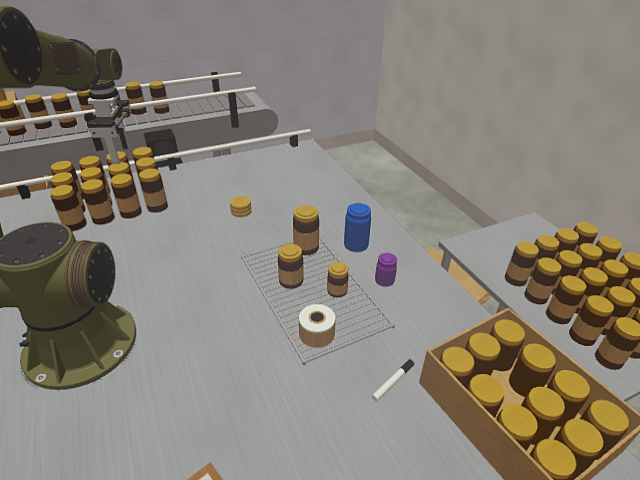

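Scene view: candidates are small jar (298,240), medium (354,242), large (350,292), blue decoy (280,320), purple decoy (243,270), spare lids (477,380), and carton and conveyor jars off to the sides. In the side view the jars are small (338,278), medium (290,265) and large (306,228). I choose the three brass-lidded jars on the rack.

```bash
cat > meas.py <<'E'
from h import *
P={"scene":dict(s=(298,232),m=(355,230),l=(350,275)),"side":dict(s=(338,269),m=(290,252),l=(306,213))}
Z=dict(s=.092,m=.117,l=.142);RL=dict(s=.025,m=.030,l=.034);RB=dict(s=.0135,m=.0165,l=.0195)
def measure(cs):
    for n,c in cs.items():
        X=cloud(c);hsv=cv2.cvtColor(c["img"],cv2.COLOR_BGR2HSV)
        brass=(hsv[...,0]>12)&(hsv[...,0]<32)&(hsv[...,1]>130)&(hsv[...,2]>90)
        for k in "sml":
            u,v=P[n][k];p0=plane(c,u,v,Z[k]+.005)
            near=np.hypot(X[...,0]-p0[0],X[...,1]-p0[1])<.05
            top=brass&near&(X[...,2]>Z[k]-.006)
            q=X[top];zt=np.percentile(q[:,2],[5,50,95])
            # lid outer contour -> rim-plane ellipse
            cn=max(cv2.findContours(top.astype(np.uint8),0,1)[0],key=cv2.contourArea)
            pts=np.array([plane(c,a,b,Z[k])[:2] for a,b in cn[:,0]])
            (cx,cy),r=cv2.minEnclosingCircle(pts.astype(np.float32))
            fl=q[q[:,2]>Z[k]+.0045]
            print(n,k,"px",top.sum(),"z",zt.round(4),"cloudmean",q[:,:2].mean(0).round(4),"circ",round(cx,4),round(cy,4),round(r,4),"bulge n",len(fl),fl.mean(0).round(4) if len(fl) else "")
E
python3 - <<'E'
from meas import *
cs={n:dict(np.load(f"{n}0.npz")) for n in("scene","side")}
measure(cs)
a=cs["scene"]["img"][160:340,215:395];b=cs["side"]["img"][180:340,230:410]
cv2.imwrite("pics/crop0.png",np.hstack([cv2.resize(a,(400,400),interpolation=2),cv2.resize(b,(400,400),interpolation=2)]))
E
```

```text
scene s px 252 z [0.0898 0.0967 0.1016] cloudmean [ 0.6243 -0.0917] circ 0.6219 -0.0946 0.024 bulge n 130 [ 0.6223 -0.095   0.0993]
scene m px 404 z [0.115  0.1214 0.1261] cloudmean [ 0.5294 -0.0072] circ 0.527 -0.0099 0.0296 bulge n 197 [ 0.5255 -0.0105  0.1241]
scene l px 723 z [0.14   0.1465 0.1509] cloudmean [0.6212 0.1052] circ 0.6188 0.1027 0.0351 bulge n 363 [0.6183 0.1026 0.1489]
side s px 211 z [0.0888 0.0947 0.1004] cloudmean [ 0.6181 -0.1016] circ 0.6217 -0.101 0.0286 bulge n 85 [ 0.621  -0.0982  0.0987]
side m px 298 z [0.1132 0.1197 0.1254] cloudmean [ 0.5219 -0.0175] circ 0.5247 -0.016 0.0338 bulge n 126 [ 0.5237 -0.0142  0.1238]
side l px 282 z [0.1385 0.1458 0.1504] cloudmean [0.6137 0.0946] circ 0.6146 0.0961 0.0384 bulge n 122 [0.6163 0.0999 0.1486]
```

View pics/crop0.png

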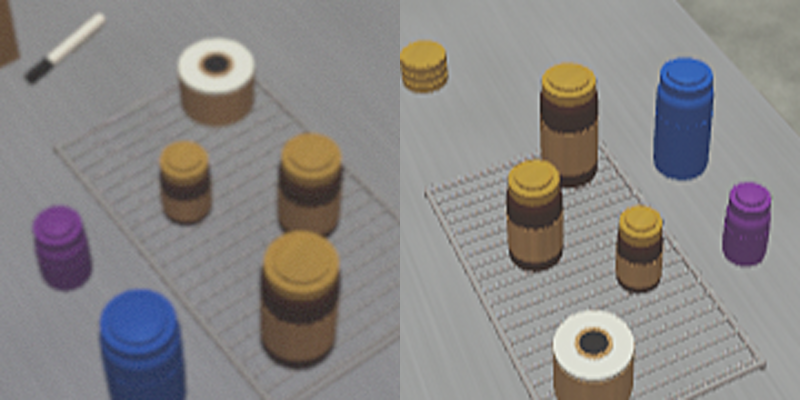

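The crop confirms it: three brass lids with kraft labels are on the rack, and the blue and purple decoys stand off it. Lid heights and radii match the description, so I move above the small jar with the fingers shut.

```bash
python3 -m inch '-1 -1 -.69 0 0 0 0;-1 -1 -.69 0 0 0 0;-1 -1 -.69 0 0 0 0;-1 -1 -.69 0 0 0 0;-1 -1 -.69 0 0 0 0;-1 -1 -.69 0 0 0 0;-1 -1 -.69 0 0 0 0;-1 -1 -.69 0 0 0 0;-1 -1 -.69 0 0 0 0;-1 -1 -.69 0 0 0 0' 10
python3 -m inch '-1 -1 -.69 0 0 0 0;-1 -1 -.69 0 0 0 0;-1 -1 -.69 0 0 0 0;-1 -1 -.69 0 0 0 0;-1 -1 -.69 0 0 0 0;-1 -1 -.69 0 0 0 0;-1 -1 -.69 0 0 0 0;-1 -.5 -.35 0 0 0 0;-1 0 0 0 0 0 0;-1 0 0 0 0 0 0'
cat > go.py <<'E'
import sys
from h import *
from scipy.spatial.transform import Rotation as Ro
T=dict(s=(.6217,-.0965,.099),m=(.5248,-.012,.124),l=(.6175,.1015,.149))
o=ctrl.get_obs();R=Ro.from_euler("xyz",o["eef_rot"]).as_matrix()
print("t",o["time_s"],"ee",np.round(o["ee_pos"],4),"rot",np.round(o["eef_rot"],3),"F",np.round(o["force"],2),"w",round(float(o["grip_width"]),4))
for k in sys.argv[1]:
    print(k,"units to touch",(R.T@(np.array(T[k])-o["ee_pos"])/.03).round(3))
E
python3 go.py sml
python3 - <<'E'
from h import *
c=camera("wrist");cv2.imwrite("pics/w0.png",c["img"]);np.savez("w0.npz",**c)
E
```

```text
time_s: 1.35
ee_pos: [0.4005, 0.2171, 0.1765]
eef_rot: [-3.141, -0.0, 2.789]
force: [0.2, 0.4, 0.6]
grip_width: 0.0005
grip_force: 0.0
time_s: 2.6
ee_pos: [0.557, -0.0045, 0.1766]
eef_rot: [3.142, -0.0, 2.789]
force: [0.8, 0.4, -0.3]
grip_width: 0.0007
grip_force: 0.0
t 2.6 ee [ 0.557  -0.0045  0.1766] rot [ 3.142 -0.     2.789] F [ 0.75  0.35 -0.32] w 0.0007
s units to touch [-3.083 -2.136  2.586]
m units to touch [ 0.921 -0.606  1.754]
l units to touch [-0.674  4.011  0.921]
```

View pics/w0.png

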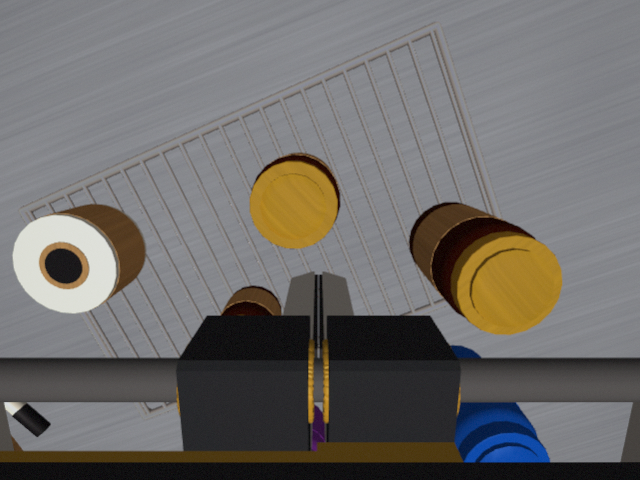

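The wrist view shows the medium lid at (295,200), the large lid at (507,284) and the small jar behind the fingers near (250,300). I'll use it to cross-check medium and large, and move on to above small.

```bash
python3 - <<'E'
from meas import *
P["wrist"]=dict(s=(250,300),m=(295,200),l=(507,284))
c=dict(np.load("w0.npz"));V=c["view"];print(-V[:3,:3].T@V[:3,3],V[2,:3])
X=cloud(c);hsv=cv2.cvtColor(c["img"],cv2.COLOR_BGR2HSV)
b=(hsv[...,0]>12)&(hsv[...,0]<32)&(hsv[...,1]>130)&(hsv[...,2]>90)
for k in "ml":
    u,v=P["wrist"][k];p0=plane(c,u,v,Z[k]);t=b&(np.hypot(X[...,0]-p0[0],X[...,1]-p0[1])<.05)&(X[...,2]>Z[k]-.006)
    q=X[t];f=q[q[:,2]>Z[k]+.0045];print(k,t.sum(),np.percentile(q[:,2],[5,50,95]).round(4),q.mean(0).round(4),f.mean(0).round(4))
    cn=max(cv2.findContours(t.astype(np.uint8),0,1)[0],key=cv2.contourArea)
    print(cv2.minEnclosingCircle(np.array([plane(c,x,y,Z[k])[:2] for x,y in cn[:,0]],np.float32)))
E
python3 -m inch '-1 -1 -.7 0 0 0 0;-1 -1 -.7 0 0 0 0;-1 -1 -.7 .5 0 0 0;-1 -.08 -.04 .5 0 0 0;-1 0 0 .8 0 0 0;-1 0 0 0 0 0 0;-1 0 0 0 0 0 0'
python3 go.py s
```

```text
[0.49200772 0.01861418 0.385026  ] [ 0.22122457 -0.08052138 -0.971893  ]
m 7002 [0.1164 0.1228 0.3242] [ 0.5244 -0.008   0.1503] [ 0.5253 -0.0066  0.173 ]
((0.5248929262161255, -0.010733895935118198), 0.029779940843582153)
l 8000 [0.1416 0.1476 0.1501] [0.615  0.1013 0.1463] [0.6165 0.102  0.1488]
((0.6178011894226074, 0.10243094712495804), 0.03378556668758392)
time_s: 3.52
ee_pos: [0.6222, -0.0968, 0.1238]
eef_rot: [3.141, 0.001, 2.79]
force: [-0.2, -0.6, 0.7]
grip_width: 0.0006
grip_force: 0.0
t 3.525 ee [ 0.6222 -0.0968  0.1238] rot [3.141e+00 1.000e-03 2.790e+00] F [-0.23 -0.57  0.66] w 0.0006
s units to touch [0.021 0.003 0.828]
```

```bash
python3 -m inch '-1 .02 0 .35 0 0 0;-1 0 0 .3 0 0 0;-1 0 0 .03 0 0 0;-1 0 0 0 0 0 0'; python3 -m inch '-1 0 0 .033 0 0 0;-1 0 0 .033 0 0 0;-1 0 0 .033 0 0 0;-1 0 0 .033 0 0 0;-1 0 0 0 0 0 0'
```

```text
time_s: 4.03
ee_pos: [0.6215, -0.0974, 0.1023]
eef_rot: [-3.142, 0.0, 2.789]
force: [0.5, 0.2, 0.0]
grip_width: 0.0006
grip_force: 0.0
time_s: 4.65
ee_pos: [0.6214, -0.0973, 0.0982]
eef_rot: [-3.142, -0.0, 2.789]
force: [0.1, 0.0, 0.4]
grip_width: 0.0003
grip_force: 0.0
```

```bash
python3 -m inch '-1 0 0 .033 0 0 0;-1 0 0 .033 0 0 0;-1 0 0 0 0 0 0'; python3 -m inch '-1 0 0 .033 0 0 0;-1 0 0 .033 0 0 0;-1 0 0 0 0 0 0'
```

```text
time_s: 5.03
ee_pos: [0.6214, -0.0973, 0.0962]
eef_rot: [-3.142, -0.0, 2.789]
force: [0.5, 0.2, -0.1]
grip_width: 0.0001
grip_force: 0.0
time_s: 5.4
ee_pos: [0.6214, -0.0973, 0.0942]
eef_rot: [-3.142, -0.0, 2.789]
force: [0.0, 1.0, 0.5]
grip_width: 0.0004
grip_force: 0.0
```

```bash
python3 -m inch '-1 0 0 .033 0 0 0'; python3 -m inch '-1 0 0 .033 0 0 0'
python3 - <<'E'
from h import *
c=camera("side");X=cloud(c);cv2.imwrite("pics/s1.png",cv2.resize(c["img"][200:320,260:420],(800,600),interpolation=2))
E
```

```text
time_s: 5.52
ee_pos: [0.6215, -0.0974, 0.0934]
eef_rot: [3.142, 0.0, 2.789]
force: [0.6, 0.3, 0.1]
grip_width: 0.0004
grip_force: 0.0
time_s: 5.65
ee_pos: [0.6215, -0.0973, 0.0923]
eef_rot: [3.142, 0.0, 2.789]
force: [0.0, -0.1, -0.5]
grip_width: 0.0005
grip_force: 0.0
```

View pics/s1.png

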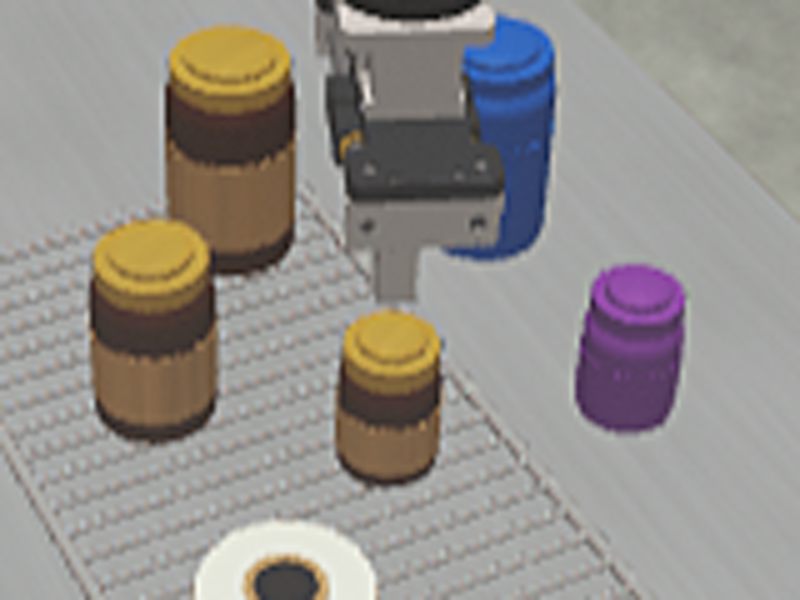

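The fingertips appear at (339,260) in the side image, just above or behind the small lid and not touching it. I'll measure the real tip position against the reported one.

Run:
```python
from meas import *
print(ctrl.get_obs()["ee_pos"])
for n in("side","scene"):
    c=camera(n);X=cloud(c);np.savez(n+"1.npz",**c);V=c["view"]
    def proj(p):
        q=V@np.r_[p,1];a,b=q[:2]/q[2];s=1+c["k1"]*(a*a+b*b);return (c["intrinsics"]@[a*s,b*s,1])[:2].round(1)
    print(n,"proj tcp",proj(ctrl.get_obs()["ee_pos"]),"bulge top",proj([.6217,-.0965,.099]))
    if n=="side":
        for v in range(248,274,2): print(v,X[v,339].round(4),c["img"][v,339])
    else: cv2.imwrite("pics/sc1.png",cv2.resize(c["img"][180:300,230:390],(800,600),interpolation=2))
measure({"side":dict(np.load("side1.npz"))})
```

```text
[ 0.62140199 -0.09732458  0.09212841]
side proj tcp [338.3 268.5] bulge top [338.4 266.2]
248 [ 0.5823 -0.168   0.2234] [118 123 128]
250 [ 0.6142 -0.1094  0.1636] [113 118 124]
252 [ 0.6147 -0.1091  0.157 ] [117 122 127]
254 [ 0.6163 -0.1067  0.1484] [117 122 128]
256 [ 0.6161 -0.1074  0.1427] [117 122 128]
258 [ 0.6154 -0.1092  0.138 ] [116 121 126]
260 [ 0.6154 -0.1098  0.132 ] [134 136 138]
262 [0.6795 0.0078 0.0108] [ 91 146 172]
264 [ 0.6274 -0.0886  0.0981] [ 71 163 195]
266 [ 0.6237 -0.096   0.0986] [ 72 168 199]
268 [ 0.62   -0.1034  0.0992] [ 76 165 196]
270 [ 0.6175 -0.1085  0.0975] [ 76 165 199]
272 [ 0.6141 -0.1153  0.0976] [ 60 114 144]
scene proj tcp [297.3 231.1] bulge top [297.3 229.4]
side s px 225 z [0.0884 0.0947 0.1012] cloudmean [ 0.617  -0.1022] circ 0.6193 -0.0998 0.0285 bulge n 95 [ 0.6183 -0.0992  0.1101]
side m px 295 z [0.113  0.1198 0.1252] cloudmean [ 0.5223 -0.0174] circ 0.5247 -0.0156 0.0334 bulge n 122 [ 0.5238 -0.0135  0.1236]
side l px 289 z [0.1382 0.1451 0.1504] cloudmean [0.6137 0.0936] circ 0.6149 0.0969 0.0376 bulge n 114 [0.6174 0.1006 0.1489]
```

View pics/sc1.png

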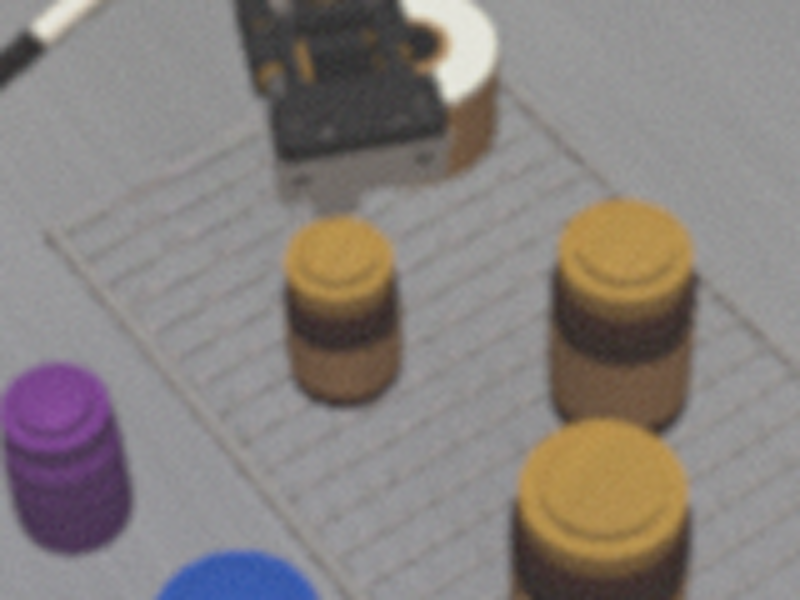

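The scene view agrees: the tip ends near (297,221), above the lid. The reported TCP z does not match the visible tip, so I'll triangulate the tip.

Run:
```python
from h import *
a=dict(np.load("side1.npz"));b=dict(np.load("scene1.npz"))
for n,c,u0 in(("side",a,339),("scene",b,297)):
    X=cloud(c);m=(np.hypot(X[...,0]-.6215,X[...,1]+.0973)<.03)&(X[...,2]>.105)
    # fingertip: lowest points of the finger region
    q=X[m];lo=np.percentile(q[:,2],[0,1,3,10]).round(4)
    s=q[(q[:,2]<.16)];print(n,m.sum(),lo,"finger xy mean",s.mean(0).round(4),s.min(0).round(4),s.max(0).round(4))
(o1,d1),(o2,d2)=ray(a,339,260.8),ray(b,297.2,221.6)
t=np.linalg.lstsq(np.c_[d1,-d2],o2-o1,rcond=None)[0];p,q=o1+t[0]*d1,o2+t[1]*d2;print((p+q)/2,np.linalg.norm(p-q))
w=dict(np.load("w0.npz"));X=cloud(w)
for v in(275,280,290,300): print(v,X[v,300].round(4),X[v,340].round(4))
print(ctrl.get_obs())
```

```text
side 391 [0.1265 0.1291 0.1328 0.1429] finger xy mean [ 0.6149 -0.1067  0.1438] [ 0.6059 -0.1138  0.1265] [ 0.6252 -0.0818  0.1594]
scene 1283 [0.1246 0.1352 0.1801 0.2409] finger xy mean [ 0.6238 -0.0882  0.1365] [ 0.6139 -0.1004  0.1246] [ 0.6326 -0.083   0.1428]
[ 0.61965355 -0.10001378  0.12038602] 0.002023678706474906
275 [ 0.5443 -0.0092  0.2108] [ 6.214e-01 -5.000e-03 -1.000e-04]
280 [ 0.5439 -0.0087  0.2191] [0.55   0.0076 0.219 ]
290 [ 0.544  -0.0082  0.2315] [0.5498 0.007  0.231 ]
300 [ 0.5447 -0.008   0.2406] [0.5494 0.0065 0.2421]
{'time_s': 5.8, 'qpos': array([-2.13567411e-01,  5.49000571e-01,  1.37049038e+00,  1.39585881e-05,
        1.22221399e+00, -1.43154014e+00]), 'joint_vel': array([-0.00061387, -0.00164587, -0.00060047,  0.00045926, -0.00019896,
        0.0003832 ]), 'tau': array([-1.80024126e-03, -6.53052020e+01, -3.37580502e+01, -5.28779128e-03,
        6.27237931e-02,  3.75388970e-05]), 'ee_pos': array([ 0.62141597, -0.09731459,  0.0922908 ]), 'eef_rot': array([-3.14159006e+00, -1.13024691e-04,  2.78876429e+00]), 'force': array([-0.66824397,  1.30960915,  0.51477386]), 'moment': array([ 0.02514577, -0.01406003, -0.06353542]), 'grip_force': 0.0, 'grip_width': 0.0004783224667337504}
```

The true tip is about 30 mm higher than reported, with xy in agreement. I'll descend by force and check the gap with the camera partway.

```bash
python3 -m inch '-1 0 0 .2 0 0 0;-1 0 0 .2 0 0 0;-1 0 0 .1 0 0 0;-1 0 0 0 0 0 0'
python3 - <<'E'
from h import *
c=camera("side");X=cloud(c);V=c["view"]
hsv=cv2.cvtColor(c["img"],cv2.COLOR_BGR2HSV)
for v in range(254,276): print(v,[tuple(X[v,u].round(3)) for u in (336,339)],hsv[v,338])
E
```

```text
time_s: 6.3
ee_pos: [0.6213, -0.0973, 0.077]
eef_rot: [-3.141, -0.001, 2.789]
force: [1.2, 0.3, 0.1]
grip_width: 0.0003
grip_force: 0.0
254 [(np.float64(0.577), np.float64(-0.165), np.float64(0.206)), (np.float64(0.583), np.float64(-0.168), np.float64(0.206))] [ 17  18 127]
255 [(np.float64(0.576), np.float64(-0.168), np.float64(0.205)), (np.float64(0.582), np.float64(-0.17), np.float64(0.205))] [ 15  20 128]
256 [(np.float64(0.609), np.float64(-0.104), np.float64(0.143)), (np.float64(0.616), np.float64(-0.108), np.float64(0.143))] [ 15  24 129]
257 [(np.float64(0.606), np.float64(-0.111), np.float64(0.146)), (np.float64(0.616), np.float64(-0.108), np.float64(0.14))] [ 15  20 127]
258 [(np.float64(0.608), np.float64(-0.107), np.float64(0.138)), (np.float64(0.617), np.float64(-0.106), np.float64(0.135))] [ 16  22 127]
259 [(np.float64(0.609), np.float64(-0.106), np.float64(0.135)), (np.float64(0.615), np.float64(-0.11), np.float64(0.135))] [ 15  20 128]
260 [(np.float64(0.607), np.float64(-0.109), np.float64(0.134)), (np.float64(0.616), np.float64(-0.109), np.float64(0.131))] [ 16  22
[... 1382 characters left out ...]
58 200]
271 [(np.float64(0.609), np.float64(-0.109), np.float64(0.097)), (np.float64(0.617), np.float64(-0.11), np.float64(0.095))] [ 21 159 180]
272 [(np.float64(0.609), np.float64(-0.108), np.float64(0.094)), (np.float64(0.615), np.float64(-0.114), np.float64(0.096))] [ 20 153 158]
273 [(np.float64(0.607), np.float64(-0.113), np.float64(0.095)), (np.float64(0.616), np.float64(-0.113), np.float64(0.091))] [ 22 160 195]
274 [(np.float64(0.608), np.float64(-0.112), np.float64(0.091)), (np.float64(0.614), np.float64(-0.116), np.float64(0.092))] [ 21 159 188]
275 [(np.float64(0.607), np.float64(-0.113), np.float64(0.089)), (np.float64(0.613), np.float64(-0.118), np.float64(0.09))] [ 19 146 140]
```

```bash
python3 -m inch '-1 0 0 .2 0 0 0;-1 0 0 .1 0 0 0;-1 0 0 .033 0 0 0';for i in 1; do :; done; python3 -m inch '-1 0 0 .033 0 0 0;-1 0 0 .033 0 0 0'; python3 -m inch '-1 0 0 .033 0 0 0;-1 0 0 .033 0 0 0'
```

```text
time_s: 6.72
ee_pos: [0.6216, -0.0974, 0.0674]
eef_rot: [3.142, 0.0, 2.789]
force: [0.4, -1.1, 3.3]
grip_width: 0.0006
grip_force: 1.5
time_s: 6.98
ee_pos: [0.6216, -0.0973, 0.0657]
eef_rot: [3.142, 0.001, 2.789]
force: [0.7, 0.4, 6.6]
grip_width: 0.0005
grip_force: 3.4
time_s: 7.22
ee_pos: [0.6218, -0.0974, 0.0645]
eef_rot: [3.141, 0.001, 2.789]
force: [-3.1, 1.3, 12.3]
grip_width: 0.0003
grip_force: 6.3
```

F = 12 N at the stop, and rising, so the bulge is down. I'll retract and verify.

```bash
python3 -m inch '-1 0 0 -.1 0 0 0;-1 0 0 -.5 0 0 0;-1 0 0 -1 0 0 0;-1 0 0 -.6 0 0 0;-1 0 0 0 0 0 0'; sed -i 's/^T=.*/T=dict(s=(.6217,-.0965,.070),m=(.5249,-.0112,.095),l=(.6177,.1023,.120))/' go.py; python3 go.py m
python3 - <<'E'
from meas import *
measure({"side":camera("side"),"scene":camera("scene")})
E
```

```text
time_s: 7.85
ee_pos: [0.622, -0.0974, 0.1308]
eef_rot: [3.141, 0.002, 2.789]
force: [0.4, 0.7, -0.2]
grip_width: 0.0005
grip_force: 0.0
t 7.85 ee [ 0.622  -0.0974  0.1308] rot [3.141e+00 2.000e-03 2.789e+00] F [ 0.43  0.7  -0.17] w 0.0005
m units to touch [4.034 1.578 1.184]
side s px 222 z [0.0887 0.0924 0.0963] cloudmean [ 0.6181 -0.0997] circ 0.6193 -0.0998 0.0285 bulge n 10 [ 0.6008 -0.1074  0.204 ]
side m px 295 z [0.1136 0.1199 0.1252] cloudmean [ 0.5223 -0.0177] circ 0.5247 -0.0156 0.0334 bulge n 123 [ 0.524  -0.0141  0.1238]
side l px 296 z [0.1377 0.1453 0.1499] cloudmean [0.6134 0.0934] circ 0.6147 0.0977 0.0373 bulge n 130 [0.6164 0.099  0.1486]
scene s px 254 z [0.0897 0.0929 0.0964] cloudmean [ 0.6235 -0.0938] circ 0.6221 -0.0945 0.0242 bulge n 12 [ 0.6228 -0.0966  0.0975]
scene m px 397 z [0.1151 0.1213 0.1261] cloudmean [ 0.5293 -0.0073] circ 0.5265 -0.0102 0.0292 bulge n 195 [ 0.5259 -0.0105  0.1239]
scene l px 722 z [0.1398 0.1464 0.1508] cloudmean [0.6211 0.1052] circ 0.6189 0.1026 0.0346 bulge n 354 [0.6187 0.1027 0.1489]
```

The small bulge is down (top 0.1016 to 0.0964) and the jar has not moved. Next is the medium jar.

```bash
python3 -m inch '-1 .8 .31 0 0 0 0;-1 1 .4 0 0 0 0;-1 1 .4 0 0 0 0;-1 1 .4 0 0 0 0;-1 .23 .07 0 0 0 0;-1 0 0 .5 0 0 0;-1 0 0 .45 0 0 0;-1 0 0 0 0 0 0'; python3 go.py m
```

```text
time_s: 8.95
ee_pos: [0.5238, -0.0115, 0.099]
eef_rot: [-3.141, -0.003, 2.788]
force: [-0.1, -0.6, 1.0]
grip_width: 0.0005
grip_force: 0.0
t 8.95 ee [ 0.5238 -0.0115  0.099 ] rot [-3.141e+00 -3.000e-03  2.788e+00] F [-0.13 -0.55  0.98] w 0.0005
m units to touch [-0.03   0.021  0.132]
```

```bash
python3 -m inch '-1 -.03 .02 .033 0 0 0;-1 0 0 .033 0 0 0;-1 0 0 .033 0 0 0;-1 0 0 .033 0 0 0;-1 0 0 .033 0 0 0;-1 0 0 .033 0 0 0'; python3 -m inch '-1 0 0 .033 0 0 0;-1 0 0 .033 0 0 0'
```

```text
time_s: 9.7
ee_pos: [0.5255, -0.0108, 0.0951]
eef_rot: [3.142, 0.0, 2.789]
force: [-0.3, 0.4, 3.2]
grip_width: 0.0007
grip_force: 1.5
time_s: 9.95
ee_pos: [0.5255, -0.0108, 0.0931]
eef_rot: [3.142, 0.0, 2.789]
force: [-0.4, 0.7, 2.8]
grip_width: 0.0005
grip_force: 1.5
```

```bash
python3 -m inch '-1 0 0 .033 0 0 0;-1 0 0 .033 0 0 0'; python3 -m inch '-1 0 0 .033 0 0 0;-1 0 0 0 0 0 0'
```

```text
time_s: 10.2
ee_pos: [0.5255, -0.0108, 0.091]
eef_rot: [3.142, 0.0, 2.789]
force: [-0.6, -0.1, 5.4]
grip_width: 0.0005
grip_force: 2.6
time_s: 10.45
ee_pos: [0.5255, -0.0108, 0.0903]
eef_rot: [3.142, 0.0, 2.789]
force: [-2.1, -0.7, 5.4]
grip_width: 0.0003
grip_force: 3.0
```

```bash
python3 -m inch '-1 0 0 .033 0 0 0;-1 0 0 .015 0 0 0;-1 0 0 0 0 0 0'; python3 -m inch '-1 0 0 -.1 0 0 0;-1 0 0 -.5 0 0 0;-1 0 0 -1 0 0 0;-1 0 0 -.5 0 0 0;-1 0 0 0 0 0 0'; python3 go.py l
python3 - <<'E'
from meas import *
measure({"side":camera("side"),"scene":camera("scene")})
E
```

```text
time_s: 10.82
ee_pos: [0.5258, -0.0109, 0.0894]
eef_rot: [3.141, 0.001, 2.789]
force: [-3.0, -0.3, 11.5]
grip_width: 0.0002
grip_force: 5.7
time_s: 11.45
ee_pos: [0.5259, -0.0109, 0.1524]
eef_rot: [3.141, 0.002, 2.789]
force: [-0.6, -0.1, -0.6]
grip_width: 0.0007
grip_force: 0.0
t 11.45 ee [ 0.5259 -0.0109  0.1524] rot [3.141e+00 2.000e-03 2.789e+00] F [-0.56 -0.08 -0.61] w 0.0007
l units to touch [-1.567  4.597  1.086]
side s px 215 z [0.0883 0.0923 0.0955] cloudmean [ 0.6189 -0.0992] circ 0.6204 -0.1003 0.0285 bulge n 4 [ 0.6204 -0.1001  0.0972]
side m px 296 z [0.1131 0.1176 0.1208] cloudmean [ 0.523  -0.0148] circ 0.5239 -0.0151 0.0331 bulge n 7 [ 0.5259 -0.0164  0.1221]
side l px 198 z [0.138  0.1445 0.1502] cloudmean [0.6205 0.0879] circ 0.6192 0.0926 0.0377 bulge n 82 [0.6233 0.0971 0.1487]
scene s px 256 z [0.0895 0.0934 0.0974] cloudmean [ 0.6235 -0.0935] circ 0.6222 -0.0946 0.0241 bulge n 23 [ 0.623  -0.0951  0.0976]
scene m px 412 z [0.1141 0.118  0.1211] cloudmean [ 0.5279 -0.0091] circ 0.5271 -0.0089 0.0306 bulge n 15 [ 0.5224 -0.01    0.1224]
scene l px 727 z [0.1397 0.1466 0.1508] cloudmean [0.6213 0.1051] circ 0.6189 0.1024 0.0349 bulge n 368 [0.6187 0.1029 0.1488]
```

Medium is down. Now the large jar.

```bash
python3 -m inch '-1 -.3 .8 0 0 0 0;-1 -.32 .95 0 0 0 0;-1 -.32 .95 0 0 0 0;-1 -.32 .95 0 0 0 0;-1 -.3 .94 0 0 0 0;-1 0 0 .5 0 0 0;-1 0 0 .35 0 0 0;-1 0 0 0 0 0 0'; python3 go.py l
```

```text
time_s: 12.55
ee_pos: [0.616, 0.1014, 0.1246]
eef_rot: [-3.14, -0.002, 2.788]
force: [-0.4, 0.2, -0.4]
grip_width: 0.0003
grip_force: 0.0
t 12.55 ee [0.616  0.1014 0.1246] rot [-3.140e+00 -2.000e-03  2.788e+00] F [-0.43  0.18 -0.42] w 0.0003
l units to touch [-0.044  0.047  0.154]
```

```bash
python3 -m inch '-1 -.02 .02 .033 0 0 0;-1 0 0 .033 0 0 0;-1 0 0 .033 0 0 0;-1 0 0 .033 0 0 0;-1 0 0 .033 0 0 0;-1 0 0 .033 0 0 0'; python3 -m inch '-1 0 0 .033 0 0 0;-1 0 0 .033 0 0 0'
```

```text
time_s: 13.3
ee_pos: [0.6177, 0.1026, 0.1202]
eef_rot: [3.142, 0.0, 2.789]
force: [-1.1, -0.7, 2.9]
grip_width: 0.0004
grip_force: 1.5
time_s: 13.55
ee_pos: [0.6177, 0.1026, 0.1183]
eef_rot: [3.141, 0.0, 2.789]
force: [-2.4, -0.5, 3.3]
grip_width: 0.0008
grip_force: 1.5
```

```bash
python3 -m inch '-1 0 0 .033 0 0 0;-1 0 0 0 0 0 0'
```

```text
time_s: 13.8
ee_pos: [0.6177, 0.1026, 0.1171]
eef_rot: [3.142, -0.0, 2.789]
force: [-0.4, -0.5, 2.5]
grip_width: -0.0
grip_force: 0.9
```

```bash
python3 -m inch '-1 0 0 .033 0 0 0;-1 0 0 .033 0 0 0'; python3 -m inch '-1 0 0 .033 0 0 0;-1 0 0 0 0 0 0'
```

```text
time_s: 14.05
ee_pos: [0.6178, 0.1026, 0.1155]
eef_rot: [3.141, 0.0, 2.789]
force: [-2.4, -0.4, 8.2]
grip_width: 0.0006
grip_force: 3.9
time_s: 14.3
ee_pos: [0.6179, 0.1026, 0.1149]
eef_rot: [3.141, 0.001, 2.789]
force: [-2.3, 0.4, 8.5]
grip_width: 0.0004
grip_force: 4.1
```

```bash
python3 -m inch '-1 0 0 .015 0 0 0;-1 0 0 0 0 0 0'; python3 -m inch '-1 0 0 -.1 0 0 0;-1 0 0 -.5 0 0 0;-1 0 0 -1 0 0 0;-1 0 0 -.8 0 0 0;-1 0 0 0 0 0 0'
python3 - <<'E'
from meas import *
cs={"side":camera("side"),"scene":camera("scene")}
measure(cs);cv2.imwrite("pics/end.png",cs["scene"]["img"])
E
```

```text
time_s: 14.55
ee_pos: [0.618, 0.1026, 0.1147]
eef_rot: [3.141, 0.001, 2.789]
force: [-2.6, -0.5, 10.8]
grip_width: 0.0006
grip_force: 5.1
time_s: 15.18
ee_pos: [0.6185, 0.1027, 0.1879]
eef_rot: [3.14, 0.003, 2.789]
force: [0.5, -0.2, 0.3]
grip_width: 0.0005
grip_force: 0.0
side s px 214 z [0.088  0.0923 0.0959] cloudmean [ 0.6192 -0.0995] circ 0.6209 -0.0996 0.0276 bulge n 4 [ 0.6258 -0.099   0.0969]
side m px 294 z [0.1134 0.1175 0.1209] cloudmean [ 0.523  -0.0145] circ 0.523 -0.0149 0.0332 bulge n 8 [ 0.5178 -0.0179  0.1221]
side l px 281 z [0.138  0.1427 0.1458] cloudmean [0.6152 0.0977] circ 0.6154 0.0978 0.0366 bulge n 4 [0.6261 0.094  0.147 ]
scene s px 256 z [0.0897 0.0933 0.0966] cloudmean [ 0.6233 -0.0937] circ 0.6222 -0.0939 0.0248 bulge n 13 [ 0.6238 -0.0976  0.0978]
scene m px 5 z [0.1138 0.1157 0.1194] cloudmean [ 0.5529 -0.018 ] circ 0.553 -0.0171 0.0044 bulge n 0 
scene l px 736 z [0.1394 0.143  0.1464] cloudmean [0.6202 0.1037] circ 0.6191 0.1024 0.0349 bulge n 34 [0.6231 0.1061 0.1693]
```

View pics/end.png

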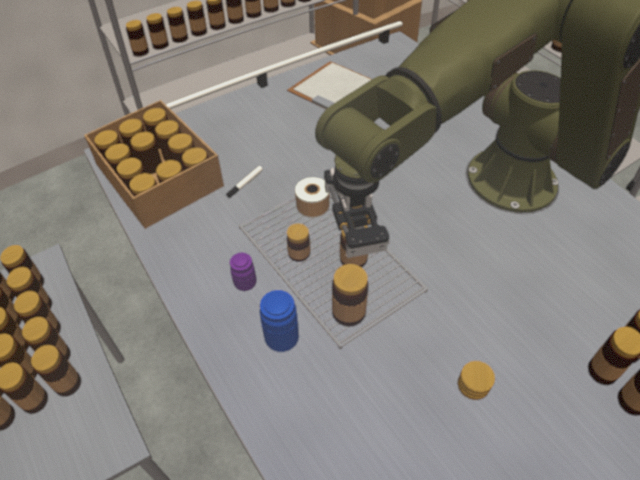

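The final view shows small (298,241) and large (350,292) standing where they were, and medium partly hidden by the gripper at (354,250). All three lids now read about 4.5–5 mm lower in the side view, and the robot is clear.

```bash
python3 -c "from station import ticket;print(ticket.hand_in())"
```

```text
the job is handed in; nothing more can be done
None
```

I pressed all three lid bulges down in order (small, medium, large), with readings up to about 12 N; the cameras showed every lid about 4.5–5 mm lower and the jars still in place, and I handed the job in at about 15 s.

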